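# Tip the brass bay into the tumbler and set its outer dial

## Task

Pick up the red twin-bay caddy by its handle and tip only its two brass tubes into the green tumbler tub, straight out of the caddy without fingering the tubes, while both steel tubes stay in their bay. Then stand the caddy back on the middle of the round black mat, and lastly turn the outer ring of the tumbler's nested dial until its white pointer meets the orange mark, leaving the small inner knob as it is. Leave the spray cans and the tools lying about where they are.

Things in the scene. Friction and masses are not known exactly. Their poses are not given: they have to be found in the camera images.
- caddy: Loose red caddy, two bays, 190 mm long (its x), 120 wide (y), 0.36 kg empty, 0.7 kg full; on the mat at any yaw. Origin: centre of underside. Divider wall at x = 0, 6 mm thick, 65 high, parts the +x bay (always brass) from the -x bay (always steel). Side walls 55 high. Each floor slopes up 14 degrees from the divider (8 mm high) to an open end edge at x = +-95 (31 mm high).
- caddy_grip (a point): Centre of the caddy's handle, 116 mm above its underside: a dark wooden bar along the caddy's y, above the divider, 18 mm wide (x), 18 mm tall, 104 mm free length between two posts; free space under it down to the divider.
- brass_lip (a point): Middle of the open end edge of the brass bay, 95 mm along the caddy's +x, 31 mm above its underside. No end wall: the tubes roll out over it once this end is tipped down more than 14 degrees; 35 to 45 degrees empties the bay, while the steel tubes lie against the divider.
- mat: Fixed round black rubber mat, 230 mm diameter, 4 mm thick, lying on the table. Origin: centre of its underside on the table. The caddy starts on it and must be put back on it, any yaw.
- tumbler: Fixed vibratory tumbler, 200 mm (its x) by 300 mm (its y), z up. Origin: centre of the underside, on the table. The green open tub takes the -y part (180 mm wide), the grey control deck the +y part (120 mm wide, 60 mm high). It never moves.
- tub_in (a point): Centre of the rubber inner floor of the tub, 15 mm above the table. Inner space 184 mm (x) by 164 mm (y), walls 8 mm thick. Same axes as the tumbler.
- tub_rim (a point): Centre of the tub's open mouth, at rim height, 95 mm above the table.
- knob_axis (a point): Point on the nested dial's upright axis at the deck's top face, 60 mm above the table. Grey outer ring: 54 mm diameter, 3 to 33 mm above the deck. Black inner knob on top: 26 mm diameter, 33 to 53 mm above the deck. Axis 60 mm from the tub's outer wall (on its -y side) and from the deck's +y edge. The orange mark on the deck is on the tumbler's +x side.
- outer_ring (a joint): Angle of the grey outer ring (rad), growing clockwise seen from above; stiff friction of about 0.05 N m, stays where left. Its white pointer on the top face meets the orange mark at 1.3; it starts 0.75 to 1.3 rad short of it. Stops at -0.3 and 2.3.
- inner_knob (a joint): Angle of the black inner knob (rad), clockwise seen from above, very easily turned; its red pointer is at the orange mark at 1.3. It turns independently of the ring and must keep its setting.
- inner_mark (a point): Outer end of the inner knob's red pointer, 13 mm from the axis on the knob's top face; it must not be moved.
- brass1: Yellow brass tube offcut, 92 mm long, 24 mm diameter, about 90 g, lying along the caddy's y in the +x bay, next to the divider. Origin at its middle, y along its length.
- brass2: Second brass tube, the same, beside the first, farther up the sloping floor.
- steel1: Grey steel tube offcut, 92 mm long, 24 mm diameter, about 90 g, in the -x bay next to the divider; stays in the caddy.
- steel2: Second steel tube, the same, beside the first; stays in the caddy.
- can1: Red spray can, upright, 52 mm diameter, 175 mm tall, origin at the centre of its foot. In the middle, between the mat and the tumbler. Must stay as it stands.
- can2: Copper-coloured spray can, upright, 52 mm diameter, 175 mm tall, origin at the centre of its foot. Close beside the mat. Must stay as it stands.
- can3: Grey spray can, upright, 52 mm diameter, 175 mm tall, origin at the centre of its foot. Close behind the tub (far side from the robot). Must stay as it stands.
- grinder: Angle grinder lying at the back of the table, about 220 mm long, 65 mm high; origin under its middle. Must stay.
- wrench: Wrench 180 mm long, lying at the right side of the table. Must stay.
- hammer: Hammer 250 mm long, lying at the left side of the table. Must stay.
Not all that is in view belongs to the job. Of the things like the caddy, leave any that is turquoise; of the rest the larger one is meant. There is more than one size of the mat; the job needs the larger.

How it is judged:
By the outcome, as a careful person would: the job done as asked, in the order asked, and still so for the second after the job is handed in, with the robot touching nothing.
It also fails if it takes over 72 s, if anything falls off the work surface, if the arm or the gripper's body presses on something with over 40 N, if the wrist force passes 120 N, or if a joint passes its speed limit or range.

## Robot

A 6-joint arm with a two-finger parallel gripper is mounted at the origin on the work surface. World frame = base frame: x ahead of the robot, y to its left, z up, the work surface at z = 0. Lengths are in m, angles in rad, forces in N, time in s.
With the tool pointing down it reaches from about 0.375 to 0.9 m from the base axis. Payload 3.1 kg.
Tool frame: the origin (TCP) lies at the centre of the arm's flange, where the gripper is bolted on; the fingertips stand 182 mm ahead of it and the grasp point (between the pads) lies 164 mm ahead of it; z points along the fingers, y is the line along which they close (so a half turn about z gives the same grasp; the last joint's range is limited). The gripper opens to 87 mm and grips with 3 to 60 N. Pads are 19 mm wide; open, the fingers measure 117 mm over their backs; the gripper's body (75 mm by 190 mm) begins 51 mm behind the grasp point.
Start: joints at [0.988, 0.527, 1.433, -0, 1.181, -0.178], TCP at [0.246, 0.574, 0.405] pointing down, gripper open.
Joint ranges: [-3.08, 3.08], [-0.75, 2.2], [0.22, 2.44], [-1.43, 4.57], [0, 2.65], [-2.85, 2.85]. Speed limits (rad/s): [2.79, 2.79, 3.14, 3.14, 3.14, 3.14].

## Interface

Orientations are given as a unit quaternion [x, y, z, w].
In Python, from rig import * gives the robot as it stands.
- The arm moves only by the tool move_arm, never from a script. Its argument "commands" is a list that holds one entry, the list of rows, each a list of 6 numbers: the shift along the tool's x, y, z in units of 40 mm (1.0 is 40 mm), then the turn, a rotation vector about the tool's x, y, z in rad. A call has 1 to 12 rows; each row is the pose to reach, as a shift and turn from the pose commanded when the call began, along the tool's axes at that moment; what a row does not reach only later rows make up. A row lasts 1/8 s, in which the tool goes at most 62.5 mm and 10.7 degrees, less where a joint would pass 70% of its speed; a pose out of reach is approached as far as the arm can. A call with a gripper value outside its range is refused whole. "claw" is the closure, from -1 (fully open) to 1 (shut), so that 0 is half open, set as the call begins (left out, the last holds). The fingers move at their own pace and stop on an object; "squeeze" is the grip in N (left out, the last holds). Time passes only in rows, so rows that repeat a pose let the fingers close. It gives the time, the measured TCP pose, the force, the opening and the grip force at its end, in the units of the state.
- get_obs(): the state, without advancing time (a new reading comes with each control period).
- camera(name): name is "scene" or "side" or "wrist"; returns a dict with "pixels" (384x512x3 uint8, blue, green, red), "range_z" (384x512 float32, m along the optical axis (not along the pixel's ray), 0 where there is no reading), "camera_matrix" (3x3 intrinsics, pixels), "extrinsics" (4x4, takes a point from world to camera coordinates). Camera axes: x right, y up, looking along -z (the intrinsics and any distortion apply to the point x, -y, -z); pixel columns grow to the right and rows downward; lengths in m; the calibration is good to about 2 mm. A picture is of the moment at which its call begins.
- hand_in(): hands the job in; it is judged then, once.
The state is a dict: "time": time; "q": joint angles; "joint_velocities": joint speeds; "joint_torque": joint torques, N m; "position": TCP position; "tool_rot": TCP orientation; "ft_force": force on the tool from outside, world axes, zero at the start; "moment": the same for the moment, N m; "grip_width": finger opening in m; "grip_force": force on a finger pad.
Only numpy, scipy, OpenCV 4.12 (cv2) and the standard library are available. Lean on these libraries where they do the work, as an engineer would, in place of code of your own. Each camera call takes 0.05 s, during which the arm holds its last target. There are 200 camera calls.

## Working session

There is one attempt and no reset: what is moved stays moved. The work goes in short steps, Python scripts to look and compute and a tool call to move; the robot and the scene stay as the last step left them, time stands still between calls to the robot, and variables do not carry over. Pictures are saved under pics/ and viewed, at most 10 in all, crops included, and the job is handed in when it is done.

Besides the shell and the picture viewer there is one more tool, called after "Emit:" in YAML: its name, and indented under it one key for each argument. move_arm: Moves the arm, as the interface text tells. Its arguments: {"type":"object","properties":{"commands":{"type":"array","items":{"type":"array","items":{"type":"array","items":{"type":"number"}}}},"claw":{"type":"number"},"squeeze":{"type":"number"}},"required":["commands"]}

```bash
mkdir -p pics; ls; python3 - <<'E'
from rig import *
import cv2,numpy as np
o=get_obs();print({k:np.round(v,3) for k,v in o.items()})
for n in ("scene","side"):
    c=camera(n);cv2.imwrite(f"pics/{n}.png",c["pixels"]);np.savez(f"{n}.npz",**c)
    print(n,c["camera_matrix"].round(1).tolist(),c["extrinsics"].round(3).tolist(),[k for k in c])
a=cv2.imread("pics/scene.png");b=cv2.imread("pics/side.png")
E
```

```text
pics
{'time': np.float64(0.0), 'q': array([ 0.987,  0.529,  1.434, -0.   ,  1.181, -0.179]), 'joint_velocities': array([-0.002, -0.002,  0.001,  0.001,  0.001, -0.001]), 'joint_torque': array([ -0.   , -44.005, -17.659,   0.063,   0.058,  -0.   ]), 'position': array([0.246, 0.574, 0.404]), 'tool_rot': array([ 0.201,  0.98 , -0.001, -0.   ]), 'ft_force': array([ 0.37 ,  0.906, -0.056]), 'moment': array([ 0.02 , -0.001, -0.002]), 'grip_force': np.float64(0.0), 'grip_width': np.float64(0.087)}
scene [[430.3, 0.0, 258.7], [0.0, 430.3, 192.2], [0.0, 0.0, 1.0]] [[0.463, 0.886, 0.003, -0.247], [-0.657, 0.341, 0.673, 0.28], [0.595, -0.313, 0.74, -1.743], [0.0, 0.0, 0.0, 1.0]] ['pixels', 'range_z', 'camera_matrix', 'extrinsics']
side [[491.8, 0.0, 254.9], [0.0, 491.8, 192.0], [0.0, 0.0, 1.0]] [[0.995, -0.095, 0.004, -0.518], [0.065, 0.705, 0.706, -0.126], [-0.07, -0.703, 0.708, -1.705], [0.0, 0.0, 0.0, 1.0]] ['pixels', 'range_z', 'camera_matrix', 'extrinsics']
```

View pics/scene.png

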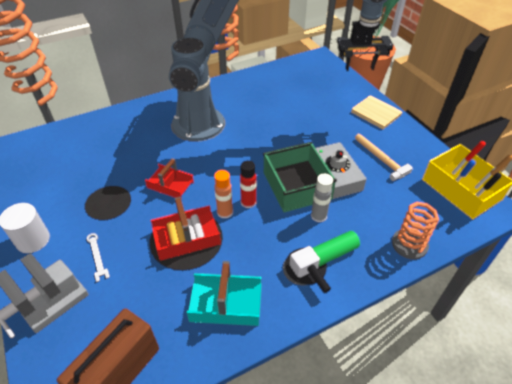

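View pics/side.png

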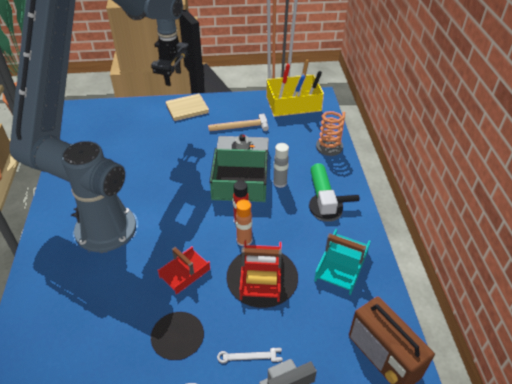

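Scene view: the large red caddy (187,235) is on its black mat, brass at the left and steel at the right. The copper can is at (222,193), the red can at (248,185), and the green tub at (298,178) with the dial deck at (340,165). The grey can is at (322,198). The small red caddy, small mat and turquoise caddy are decoys. The side view agrees.

```bash
cat > h.py <<'E'
import numpy as np,cv2
def cloud(c):
    K,E,Z=c["camera_matrix"],c["extrinsics"],c["range_z"]
    v,u=np.mgrid[:384,:512]
    P=np.stack([(u-K[0,2])/K[0,0]*Z,-(v-K[1,2])/K[1,1]*Z,-Z],-1)
    W=(P-E[:3,3])@E[:3,:3]; W[Z<=0]=np.nan
    return W
def ray(c,u,v,z):
    K,E=c["camera_matrix"],c["extrinsics"];R=E[:3,:3]
    d=R.T@np.array([(u-K[0,2])/K[0,0],-(v-K[1,2])/K[1,1],-1]);o=-R.T@E[:3,3]
    return o+d*(z-o[2])/d[2]
def project(c,P):
    K,E=c["camera_matrix"],c["extrinsics"];p=np.atleast_2d(P)@E[:3,:3].T+E[:3,3]
    return np.stack([K[0,0]*p[:,0]/-p[:,2]+K[0,2],K[1,1]*-p[:,1]/-p[:,2]+K[1,2]],-1)
def hsv(c): return cv2.cvtColor(c["pixels"],cv2.COLOR_BGR2HSV)
def rect(P): 
    (c,s,a)=cv2.minAreaRect(P[:,:2].astype(np.float32)*1000);return np.round(c,1),np.round(s,1),round(a,1)
E
python3 - <<'E'
from h import *
for n in("scene","side"):
    c=dict(np.load(n+".npz"));W=cloud(c);H=hsv(c);h,s,v=[H[...,i].astype(int) for i in range(3)]
    z=W[...,2];print(n,"table z",np.nanmedian(z[(h>100)&(h<120)&(s>150)]).round(4))
    red=((h<5)|(h>174))&(s>150)&(v>60)
    def comps(m,lab,mn=25):
        k,L,st,ce=cv2.connectedComponentsWithStats(m.astype(np.uint8))
        for i in range(1,k):
            if st[i,4]>=mn:
                P=W[L==i];P=P[~np.isnan(P[:,0])]
                if len(P)<10 or abs(P[:,:2]).max()>1.2: continue
                print(lab,ce[i].round(),st[i,4],"med",np.median(P,0).round(3),"z",np.percentile(P[:,2],[3,97]).round(3),rect(P))
    comps(red,"red",80)
    comps((h>60)&(h<80)&(s>80)&(z>.085)&(z<.105),"greenrim")
    comps((h>4)&(h<18)&(s>60)&(z>.09)&(z<.2),"wood/orange",15)
    comps((h>20)&(h<30)&(s>100)&(z<.1),"brass")
    comps((v<60)&(z<.012)&(z>-.005),"mat",200)
    comps((z>.155)&(z<.185),"cantop",10)
    comps((s<60)&(z>.05)&(z<.068),"deck",60)
E
```

```text
scene table z -0.0017
red [170. 182.] 837 med [ 0.282 -0.214  0.019] z [0.005 0.045] (array([ 276.5, -217.9]), array([142.7,  92. ]), 38.4)
red [248. 180.] 114 med [ 0.491 -0.018  0.127] z [0.112 0.141] (array([488. , -13.4]), array([46.1, 21.8]), 73.0)
red [249. 197.] 187 med [ 0.493 -0.017  0.046] z [0.014 0.076] (array([489.9, -13.9]), array([45.1, 18.4]), 75.7)
red [185. 235.] 1720 med [ 0.536 -0.261  0.031] z [0.003 0.058] (array([ 517.9, -247.4]), array([202.4, 124.1]), 81.4)
greenrim [320. 159.] 105 med [0.48  0.262 0.092] z [0.086 0.097] (array([481.3, 263.3]), array([ 24.2, 164. ]), 87.9)
greenrim [274. 173.] 131 med [0.466 0.09  0.093] z [0.085 0.097] (array([465.2,  91.8]), array([ 15.9, 186.8]), 78.8)
wood/orange [232.  23.] 153 med [-0.479  0.394  0.115] z [0.094 0.189] (array([-494.6,  386.6]), array([ 55.6, 142.1]), 46.2)
wood/orange [17. 28.] 15 med [-0.762 -0.526  0.182] z [0.179 0.185] (array([-764.8, -523.8]), array([61.2, 25.1]), 51.6)
wood/orange [25. 59.] 682 med [-0.534 -0.53   0.143] z [0.093 0.197] (array([-582. , -543.7]), array([158.9, 180.7]), 4.9)
wood/or
[... 7898 characters left out ...]
6)
cantop [397. 328.] 307 med [ 0.831 -0.559  0.169] z [0.158 0.174] (array([ 827.1, -551.5]), array([ 16.3, 158.1]), 29.4)
cantop [294. 374.] 275 med [ 0.557 -0.648  0.157] z [0.155 0.16 ] (array([ 546.5, -649.7]), array([115.1,  29.6]), 16.7)
deck [226. 143.] 213 med [0.44  0.354 0.061] z [0.056 0.068] (array([442.2, 355.6]), array([80.1, 75. ]), 85.4)
deck [258. 144.] 214 med [0.568 0.34  0.061] z [0.055 0.066] (array([559.8, 338.3]), array([82.9, 81.6]), 83.4)
deck [331. 198.] 332 med [0.784 0.017 0.06 ] z [0.051 0.067] (array([815.9,  26.1]), array([140.2,  84.1]), 6.0)
deck [368. 348.] 130 med [ 0.775 -0.549  0.06 ] z [0.051 0.068] (array([ 773.3, -546.1]), array([  7. , 122.6]), 29.3)
```

```bash
cat >> h.py <<'E'
from scipy.spatial.transform import Rotation as Rn, Slerp
from scipy.optimize import least_squares
def toolR(yaw,tilt=0):
    """tool down, tool y at heading yaw (deg); tilt>0: tool top leans toward -y heading (that side dips)"""
    a=np.radians(yaw);y=np.array([np.cos(a),np.sin(a),0]);z=np.array([0,0,-1.]);x=np.cross(y,z)
    R=Rn.from_matrix(np.stack([x,y,z],-1))
    return Rn.from_rotvec(np.radians(tilt)*x*TS)*R
TS=-1
def plan(grasp,R,n,o,off=.164,start=None):
    R0=Rn.from_quat(o["tool_rot"]);p0=np.array(o["position"])
    if start is not None: p0,R0=start
    d=(np.array(grasp)-off*R.as_matrix()[:,2])-p0
    s=R0.inv().apply(d)/.04;r=(R0.inv()*R).as_rotvec()
    print("dist",np.linalg.norm(d).round(3),"final",s.round(2).tolist(),r.round(3).tolist())
    return s,r
E
python3 - <<'E'
from h import *
from rig import *
for n in("scene","side"):
    c=dict(np.load(n+".npz"));W=cloud(c);H=hsv(c);v=H[...,2].astype(int);s=H[...,1].astype(int)
    m=((v<70)&(abs(W[...,2])<.015)).astype(np.uint8)
    k,L,st,ce=cv2.connectedComponentsWithStats(m)
    pts=[]
    for i in range(1,k):
        if st[i,4]<25: continue
        cn=cv2.findContours((L==i).astype(np.uint8),cv2.RETR_EXTERNAL,cv2.CHAIN_APPROX_NONE)[0][0][:,0]
        P=np.array([ray(c,u,w,.004) for u,w in cn]); r=np.hypot(*(P[:,:2]-[.52,-.26]).T)
        if np.median(r)>.2: continue
        pts.append(P[(r<.16)])
    P=np.concatenate(pts)[:,:2]; x=np.array([.52,-.26])
    for t in (.03,.015,.008,.006,.006):
        r=np.hypot(*(P-x).T);Q=P[abs(r-.115)<t];x=least_squares(lambda x:np.hypot(*(Q-x).T)-.115,x,loss="soft_l1",f_scale=.002).x
    a=np.degrees(np.arctan2(*(Q-x).T[::-1]));print(n,x.round(4),len(Q),len(P),np.histogram(a,12,(-180,180))[0])
o=get_obs();plan([.516,-.249,.24],toolR(81),1,o)
E
```

```text
scene [ 0.5147 -0.2488] 98 176 [ 0  1 15 21 18 20 16  7  0  0  0  0]
side [ 0.5214 -0.2467] 99 273 [15 16 20 21 14  5  0  0  0  0  1  7]
dist 0.866 final [-14.31, -16.26, 0.02] [-0.002, -0.001, -0.248]
```

Emit:
move_arm:
  commands:
    - [[-1,-1.1,0,0,0,-0.02],[-2,-2.3,0,0,0,-0.05],[-3.2,-3.6,0,0,0,-0.08],[-4.4,-5,0,0,0,-0.1],[-5.6,-6.4,0,0,0,-0.12],[-6.8,-7.7,0,0,0,-0.14],[-8,-9.1,0,0,0,-0.16],[-9.2,-10.5,0,0,0,-0.18],[-10.4,-11.8,0,0,0,-0.2],[-11.6,-13.2,0,0,0,-0.22],[-12.6,-14.3,0,0,0,-0.24],[-13.2,-15,0,0,0,-0.248]]
  claw: -1

```text
time: 1.6
position: [0.479, -0.1373, 0.4046]
tool_rot: [0.078, 0.997, 0.0, -0.0]
ft_force: [1.3, 0.8, -0.1]
grip_width: 0.0868
grip_force: 0.0
```

```bash
python3 - <<'E'
from h import *
from rig import *
o=get_obs();print(o["time"],o["position"].round(4),o["q"].round(3),Rn.from_quat(o["tool_rot"]).as_matrix().round(3).tolist())
plan([.516,-.249,.24],toolR(81),1,o)
E
```

```text
1.6 [ 0.479  -0.1373  0.4046] [-0.504  0.358  1.745  0.     1.039 -1.918] [[-0.988, 0.157, -0.0], [0.157, 0.988, 0.0], [0.0, 0.0, -1.0]]
dist 0.118 final [-1.35, -2.61, 0.01] [0.0, -0.0, -0.0]
```

Emit:
move_arm:
  commands:
    - [[-0.7,-1.3,0,0,0,0],[-1.35,-2.6,0,0,0,0],[-1.35,-2.6,0,0,0,0],[-1.35,-2.6,0,0,0,0]]

```text
time: 2.1
position: [0.5154, -0.2461, 0.4039]
tool_rot: [0.079, 0.997, 0.001, -0.001]
ft_force: [0.7, 0.6, -0.3]
grip_width: 0.0869
grip_force: 0.0
```

```bash
python3 - <<'E'
from h import *
from rig import *
o=get_obs();print(o["time"],o["position"].round(4),o["q"].round(3),o["joint_velocities"].round(3))
plan([.516,-.249,.12],toolR(81),1,o)
c=camera("wrist");cv2.imwrite("pics/w1.png",c["pixels"]);np.savez("w1.npz",**c)
W=cloud(c);H=hsv(c);h,s,v=[H[...,i].astype(int) for i in range(3)]
m=(W[...,2]>.1)&(W[...,2]<.14)&(h<20)&(s>60);P=W[m];P=P[(abs(P[:,:2]-[.516,-.249])<.1).all(1)];print(len(P),rect(P),np.median(P,0))
E
```

```text
2.1 [ 0.5154 -0.2461  0.4039] [-0.641  0.456  1.57   0.     1.118 -2.055] [ 0.025 -0.018  0.022 -0.001 -0.002 -0.002]
dist 0.12 final [-0.03, -0.07, 3.0] [0.002, -0.002, -0.0]
2848 (array([ 508.4, -247.3]), array([ 17.7, 104.4]), 81.1) [ 0.50802221 -0.24721357  0.12920694]
```

View pics/w1.png

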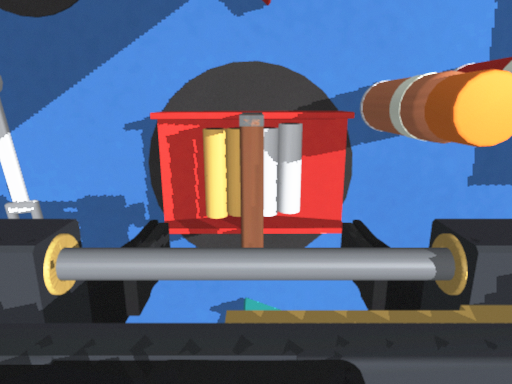

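The wrist view shows the handle at column 252, midway between the fingers, with brass to its left, steel to its right and the mat around it. I'm descending to grip.

Emit:
move_arm:
  commands:
    - [[0,-0.05,0.6,0,0,0],[-0.03,-0.05,1.3,0,0,0],[-0.03,-0.05,2,0,0,0],[-0.03,-0.05,2.5,0,0,0],[-0.03,-0.05,2.8,0,0,0],[-0.03,-0.05,3,0,0,0],[-0.03,-0.05,3,0,0,0],[-0.03,-0.05,3,0,0,0]]

```text
time: 3.15
position: [0.5171, -0.2486, 0.2854]
tool_rot: [0.078, 0.997, -0.0, 0.001]
ft_force: [0.2, -0.0, -0.4]
grip_width: 0.0873
grip_force: 0.0
```

Emit:
move_arm:
  commands:
    - [[0,0,0,0,0,0],[0,0,0,0,0,0],[0,0,0,0,0,0],[0,0,0,0,0,0],[0,0,0,0,0,0],[0,0,0,0,0,0]]
  claw: 1
  squeeze: 45

```text
time: 3.9
position: [0.5168, -0.2485, 0.2847]
tool_rot: [0.078, 0.997, 0.0, -0.0]
ft_force: [0.1, 0.2, -0.0]
grip_width: 0.0351
grip_force: 0.0
```

```bash
python3 - <<'E'
from h import *
from rig import *
o=get_obs();print(o["time"],o["position"].round(4),o["q"].round(3),o["ft_force"].round(1),o["grip_width"],o["grip_force"])
c=dict(np.load("w1.npz"));W=cloud(c);v=hsv(c)[...,2].astype(int)
cn=cv2.findContours(((v<75)&(W[...,2]<.02)).astype(np.uint8),cv2.RETR_EXTERNAL,cv2.CHAIN_APPROX_NONE)[0]
P=np.array([ray(c,u,w,.004) for k in cn if len(k)>40 for u,w in k[:,0] if w<215])[:,:2]
x=np.array([.517,-.248])
for t in (.02,.01,.006,.006):
    Q=P[abs(np.hypot(*(P-x).T)-.115)<t];x=least_squares(lambda x:np.hypot(*(Q-x).T)-.115,x,loss="soft_l1",f_scale=.002).x
print("mat",x,len(Q))
E
```

```text
3.9 [ 0.5168 -0.2485  0.2847] [-0.643  0.623  1.667 -0.     0.852 -2.057] [ 0.1  0.2 -0. ] 0.035147145180654926 0.0
mat [ 0.52151209 -0.25155636] 399
```

Emit:
move_arm:
  commands:
    - [[0,0,0,0,0,0],[0,0,0,0,0,0],[0,0,0,0,0,0],[0,0,0,0,0,0],[0,0,0,0,0,0]]

```text
time: 4.53
position: [0.5168, -0.2485, 0.2847]
tool_rot: [0.078, 0.997, 0.0, -0.0]
ft_force: [0.6, -0.3, -0.4]
grip_width: 0.0176
grip_force: 45.0
```

Emit:
move_arm:
  commands:
    - [[0,0,-0.2,0,0,0],[0,0,-0.6,0,0,0],[0,0,-1.2,0,0,0],[0,0,-1.9,0,0,0],[0,0,-2.6,0,0,0],[0,0,-3.3,0,0,0],[0,0,-4,0,0,0],[0,0,-4.6,0,0,0],[0,0,-5.1,0,0,0],[0,0,-5.4,0,0,0],[0,0,-5.5,0,0,0],[0,0,-5.5,0,0,0]]

```text
time: 6.02
position: [0.5166, -0.2484, 0.5043]
tool_rot: [0.078, 0.997, 0.0, -0.0]
ft_force: [0.0, 0.1, -8.1]
grip_width: 0.0177
grip_force: 45.0
```

```bash
python3 - <<'E'
from h import *
from rig import *
o=get_obs();print(o["time"],o["position"].round(4),o["q"].round(3),o["ft_force"].round(1),o["moment"].round(2),o["grip_width"],o["grip_force"])
D=[([.987,.529,1.434,0,1.181],[.246,.574,.404]),([-.504,.358,1.745,0,1.039],[.479,-.1373,.4046]),([-.641,.456,1.57,0,1.118],[.5154,-.2461,.4039]),([-.643,.623,1.667,0,.852],[.5168,-.2485,.2847]),(o["q"],o["position"])]
A=[];b=[]
for q,p in D:
    A+=[[1,np.sin(q[1]),np.sin(q[1]+q[2]),0],[0,np.cos(q[1]),np.cos(q[1]+q[2]),1]];b+=[np.sqrt(p[0]**2+p[1]**2-.111**2),p[2]]
s,r,*_=np.linalg.lstsq(np.array(A),np.array(b),rcond=None);print(s.round(4),(np.array(A)@s-b).round(4))
for g,t in(([.504,.2,.335],0),([.504,.2,.335],20),([.504,.2,.3],40)): plan(g,toolR(81,t),1,o); print(toolR(81,t).as_matrix()[:,2].round(2))
E
```

```text
6.025 [ 0.5166 -0.2484  0.5043] [-0.643  0.357  1.436  0.     1.35  -2.057] [ 0.   0.1 -8.1] [ 0.04 -0.02 -0.02] 0.01770379163822684 44.99792531132698
[0.0028 0.4686 0.3916 0.1565] [-0.0135  0.0074  0.0186 -0.0079  0.0006  0.0012  0.0082 -0.0056 -0.0138
  0.005 ]
dist 0.449 final [2.06, 11.02, 0.14] [0.001, -0.001, 0.0]
[ 0.  0. -1.]
dist 0.394 final [2.06, 9.62, 0.39] [-0.349, -0.001, 0.0]
[ 0.05  0.34 -0.94]
dist 0.354 final [2.06, 8.39, 1.97] [-0.698, -0.001, -0.0]
[ 0.1   0.63 -0.77]
```

Emit:
move_arm:
  commands:
    - [[0.04,0.2,0,0,0,0],[0.12,0.6,0,0,0,0],[0.23,1.2,0,0,0,0],[0.38,2,0,0,0,0],[0.53,2.8,0,0,0,0],[0.68,3.6,0,0,0,0],[0.84,4.4,0,0,0,0],[1,5.2,0,0,0,0],[1.15,6,0,0,0,0],[1.3,6.8,0,0,0,0],[1.45,7.6,0,0,0,0],[1.6,8.4,0,0,0,0]]

```text
time: 7.52
position: [0.5047, 0.0959, 0.5049]
tool_rot: [0.078, 0.997, 0.0, -0.0]
ft_force: [0.0, 0.7, -7.4]
grip_width: 0.0171
grip_force: 45.0
```

Emit:
move_arm:
  commands:
    - [[0.15,0.8,0,0,0,0],[0.3,1.6,0,0,0,0],[0.45,2.4,0,0,0,0],[0.6,3.2,0,0,0,0],[0.75,3.9,0,0,0,0],[0.85,4.4,0,0,0,0],[0.92,4.8,0,0,0,0],[0.97,5.05,0,0,0,0],[1,5.2,0,0,0,0],[1,5.2,0,0,0,0]]

```text
time: 8.78
position: [0.4992, 0.3049, 0.5047]
tool_rot: [0.078, 0.997, -0.0, -0.0]
ft_force: [0.6, -0.1, -7.8]
grip_width: 0.0175
grip_force: 45.0
```

```bash
cat >> h.py <<'E'
def tip(lip,t,zc,yaw=81):
    """grasp point so that the brass lip is over lip(xy) and the bottom corner at height zc, tilt t deg"""
    a=np.radians(t);c=-np.array([np.cos(np.radians(yaw)),np.sin(np.radians(yaw))])
    x=.095*np.cos(a)-.085*np.sin(a); z=zc+.095*np.sin(a)+.116*np.cos(a)
    return np.r_[np.array(lip)-x*c,z]
E
python3 - <<'E'
from h import *
from rig import *
o=get_obs();print(o["time"],o["position"].round(4),o["q"].round(3),o["ft_force"].round(1),o["grip_width"])
for t,zc in((0,.16),(5,.148),(10,.136),(15,.126),(20,.118),(25,.112),(30,.108),(35,.106),(40,.105),(43,.105)):
    g=tip((.484,.211),t,zc);print(t,g.round(3),end=" ");plan(g,toolR(81,t),1,o)
for n in("scene","side"):
    c=camera(n);W=cloud(c);H=hsv(c);h,s,v=[H[...,i].astype(int) for i in range(3)];z=W[...,2]
    for lo,hi,l in((60,80,"rim"),):
        P=W[(h>60)&(h<80)&(s>80)&(z>.085)&(z<.105)&(W[...,1]>0)&(W[...,1]<.35)];print(n,len(P),rect(P))
cv2.imwrite("pics/a2.png",c["pixels"])
E
```

```text
8.775 [0.4992 0.3049 0.5047] [ 0.358  0.375  1.407 -0.     1.36  -1.056] [ 0.6 -0.1 -7.8] 0.01751810755978549
0 [0.499 0.305 0.276] dist 0.065 final [0.01, -0.0, 1.62] [-0.0, 0.0, 0.0]
5 [0.498 0.297 0.272] dist 0.073 final [0.01, -0.55, 1.74] [-0.088, 0.0, 0.0]
10 [0.496 0.289 0.267] dist 0.089 final [0.01, -1.12, 1.91] [-0.175, 0.0, 0.0]
15 [0.495 0.28  0.263] dist 0.108 final [0.01, -1.69, 2.09] [-0.262, 0.0, 0.0]
20 [0.493 0.27  0.259] dist 0.129 final [0.01, -2.27, 2.28] [-0.35, -0.0, 0.0]
25 [0.492 0.261 0.257] dist 0.151 final [0.01, -2.86, 2.47] [-0.437, -0.0, 0.0]
30 [0.49  0.25  0.256] dist 0.174 final [0.01, -3.43, 2.67] [-0.524, -0.0, 0.0]
35 [0.489 0.24  0.256] dist 0.197 final [0.01, -4.0, 2.87] [-0.611, -0.0, 0.0]
40 [0.487 0.229 0.255] dist 0.221 final [0.01, -4.56, 3.11] [-0.699, -0.0, 0.0]
43 [0.486 0.222 0.255] dist 0.235 final [0.01, -4.89, 3.26] [-0.751, -0.0, 0.0]
scene 245 (array([483.8, 175.9]), array([182.9, 200.9]), 81.3)
side 319 (array([478.5, 175.3]), array([187.4, 194.1]), 82.6)
```

Emit:
move_arm:
  commands:
    - [[0,0,0.4,0,0,0],[0,0,1,0,0,0],[0,0,1.5,0,0,0],[0,-0.1,1.62,-0.02,0,0],[0,-0.3,1.68,-0.05,0,0],[0,-0.55,1.74,-0.088,0,0],[0,-0.85,1.82,-0.132,0,0],[0,-1.12,1.91,-0.175,0,0],[0,-1.4,2,-0.219,0,0],[0,-1.69,2.09,-0.262,0,0],[0,-1.98,2.18,-0.306,0,0],[0,-2.27,2.28,-0.35,0,0]]

```text
time: 10.38
position: [0.485, 0.2142, 0.4146]
tool_rot: [0.077, 0.982, 0.174, 0.016]
ft_force: [0.3, -0.2, -8.0]
grip_width: 0.0176
grip_force: 45.0
```

```bash
python3 - <<'E'
from h import *
from rig import *
o=get_obs();print(o["time"],o["position"].round(4),o["q"].round(3),o["ft_force"].round(1),o["grip_width"])
s=(tip((.484,.211),20,.118)-.164*toolR(81,20).as_matrix()[:,2],toolR(81,20));print(s[0])
for t,zc in((20,.118),(25,.112),(30,.108),(35,.106),(40,.105),(44,.105)):
    plan(tip((.484,.211),t,zc),toolR(81,t),1,o,start=s)
E
```

```text
10.375 [0.485  0.2142 0.4146] [ 0.126  0.368  1.719  0.405  0.989 -1.503] [ 0.3 -0.2 -8. ] 0.017568058684616344
[0.4846426  0.21505721 0.41360585]
dist 0.0 final [0.0, 0.0, 0.0] [0.0, 0.0, 0.0]
dist 0.024 final [0.0, -0.61, -0.02] [-0.087, 0.0, 0.0]
dist 0.049 final [-0.0, -1.22, -0.03] [-0.175, 0.0, -0.0]
dist 0.073 final [-0.0, -1.83, -0.03] [-0.262, -0.0, 0.0]
dist 0.097 final [0.0, -2.43, -0.01] [-0.349, 0.0, -0.0]
dist 0.116 final [-0.0, -2.91, 0.04] [-0.419, 0.0, -0.0]
```

Emit:
move_arm:
  commands:
    - [[0,-0.3,-0.01,-0.044,0,0],[0,-0.61,-0.02,-0.087,0,0],[0,-0.92,-0.03,-0.131,0,0],[0,-1.22,-0.03,-0.175,0,0],[0,-1.52,-0.03,-0.219,0,0],[0,-1.83,-0.03,-0.262,0,0],[0,-2.13,-0.02,-0.306,0,0],[0,-2.43,-0.01,-0.349,0,0],[0,-2.67,0.02,-0.384,0,0],[0,-2.8,0.03,-0.4,0,0],[0,-2.8,0.03,-0.4,0,0],[0,-2.8,0.03,-0.4,0,0]]

```text
time: 11.88
position: [0.4688, 0.1118, 0.3745]
tool_rot: [0.072, 0.928, 0.365, 0.03]
ft_force: [-0.1, -0.4, -4.7]
grip_width: 0.0175
grip_force: 45.1
```

```bash
python3 - <<'E'
from h import *
from rig import *
o=get_obs();print(o["time"],o["position"].round(4),o["q"].round(3),o["ft_force"].round(1),o["grip_width"])
R=Rn.from_quat(o["tool_rot"]).as_matrix();print(np.degrees(np.arccos(-R[2,2])).round(1))
a=[cv2.resize(camera(n)["pixels"][y:y+190,x:x+260],None,fx=1.5,fy=1.5) for n,x,y in(("scene",180,60),("side",140,60))]
cv2.imwrite("pics/pour.png",np.hstack(a))
E
```

```text
11.875 [0.4688 0.1118 0.3745] [-0.182  0.406  1.91   0.892  1.064 -2.147] [-0.1 -0.4 -4.7] 0.017494378735117326
42.9
```

View pics/pour.png

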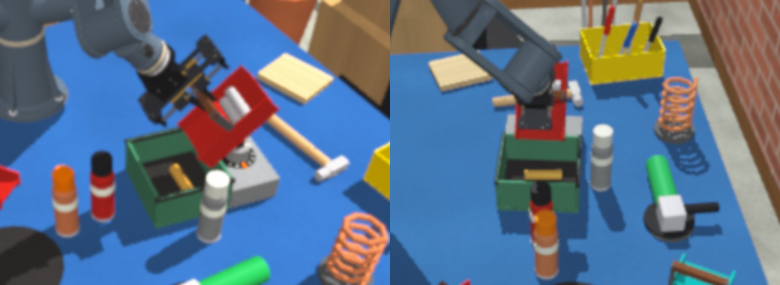

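The pour view shows the caddy tipped over the tub with the steel tubes against the divider. A brass tube lies in the tub at (180,177) on the left and (545,173) on the right. Next I'll hold and check that both are out.

Emit:
move_arm:
  commands:
    - [[0,-0.05,0,-0.02,0,0],[0,-0.05,0,-0.02,0,0],[0,-0.05,0,-0.02,0,0],[0,-0.05,0,-0.02,0,0]]

```text
time: 12.48
position: [0.4683, 0.1104, 0.3726]
tool_rot: [0.073, 0.924, 0.374, 0.029]
ft_force: [0.4, 0.4, -6.1]
grip_width: 0.0177
grip_force: 45.1
```

```bash
python3 - <<'E'
from h import *
from rig import *
o=get_obs();print(o["time"],o["position"].round(4),o["ft_force"].round(1))
for n in("scene","side","wrist"):
    c=camera(n);W=cloud(c);H=hsv(c);h,s,v=[H[...,i].astype(int) for i in range(3)]
    m=(h>14)&(h<32)&(s>100)&(v>60)&(abs(W[...,0]-.48)<.12)&(abs(W[...,1]-.19)<.15)
    k,L,st,ce=cv2.connectedComponentsWithStats(m.astype(np.uint8))
    for i in range(1,k):
        if st[i,4]>15:P=W[L==i];print(n,ce[i].round(),st[i,4],np.median(P,0).round(3),rect(P),P[:,2].min().round(3),P[:,2].max().round(3))
    cv2.imwrite(f"pics/p_{n}.png",c["pixels"])
E
```

```text
12.475 [0.4683 0.1104 0.3726] [ 0.4  0.4 -6.1]
scene [306. 102.] 22 [0.461 0.195 0.332] (array([462. , 196.5]), array([ 9.7, 22.8]), 13.3) 0.324 0.342
scene [310. 112.] 27 [0.504 0.181 0.33 ] (array([504.4, 182.9]), array([ 7.3, 31.8]), 1.9) 0.32 0.346
scene [299. 123.] 33 [0.499 0.15  0.296] (array([494.7, 158. ]), array([12.4, 42.7]), 25.9) 0.282 0.314
scene [300. 178.] 179 [0.477 0.186 0.031] (array([471.3, 197.7]), array([ 41.9, 112.4]), 84.9) 0.008 0.041
side [242. 176.] 182 [0.489 0.184 0.034] (array([488.9, 200.4]), array([55.9, 95.7]), 86.4) 0.01 0.048
wrist [ 40. 191.] 3336 [0.484 0.186 0.037] (array([493.5, 190.3]), array([ 28. , 101.3]), 85.5) 0.013 0.041
wrist [200. 266.] 364 [0.447 0.171 0.297] (array([487.3, 214. ]), array([124.9,  13.6]), 46.4) 0.157 0.299
wrist [310. 264.] 456 [0.449 0.189 0.315] (array([450.8, 190.8]), array([10.4, 14.3]), 61.5) 0.306 0.318
wrist [269. 315.] 5652 [0.455 0.177 0.316] (array([506.3, 185.9]), array([126.4,  69.8]), 8.5) 0.083 0.343
```

View pics/p_wrist.png

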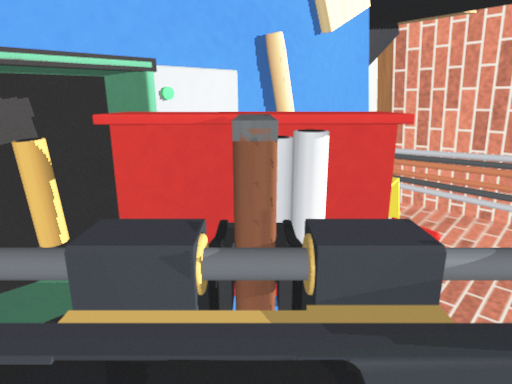

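The wrist view shows the brass bay (120–230, 130–220) empty and both steel tubes in place at (305,185). One brass tube is in the tub at (40,190). Next I'll raise and level the caddy.

```bash
python3 - <<'E'
from h import *
from rig import *
o=get_obs()
for f in(.25,.5,.75,1): plan([.487,.222+.0*f,.252+.09*min(1,1.5*f)],toolR(81,44*(1-f)),1,o)
E
```

```text
dist 0.056 final [-0.03, 1.31, -0.49] [0.194, -0.0, 0.0]
dist 0.112 final [-0.03, 2.65, -0.87] [0.386, -0.0, 0.0]
dist 0.154 final [-0.03, 3.74, -0.91] [0.578, -0.0, 0.0]
dist 0.175 final [-0.03, 4.35, -0.42] [0.77, -0.0, 0.0]
```

Emit:
move_arm:
  commands:
    - [[0,0.2,-0.1,0.03,0,0],[0,0.7,-0.28,0.1,0,0],[0,1.31,-0.49,0.194,0,0],[0,2,-0.7,0.29,0,0],[0,2.65,-0.87,0.386,0,0],[0,3.2,-0.9,0.48,0,0],[0,3.74,-0.91,0.578,0,0],[0,4.1,-0.7,0.68,0,0],[0,4.28,-0.52,0.74,0,0],[0,4.35,-0.42,0.77,0,0],[0,4.35,-0.42,0.77,0,0],[0,4.35,-0.42,0.77,0,0]]

```text
time: 14.12
position: [0.4858, 0.2219, 0.5055]
tool_rot: [0.079, 0.997, 0.0, -0.001]
ft_force: [-0.3, 0.0, -5.7]
grip_width: 0.0177
grip_force: 45.0
```

```bash
python3 - <<'E'
from h import *
from rig import *
o=get_obs();print(o["time"],o["position"].round(4),o["q"].round(3),o["ft_force"].round(1),o["grip_width"])
plan([.519,-.249,.340],toolR(81),1,o)
E
```

```text
14.125 [0.4858 0.2219 0.5055] [ 2.190e-01  2.960e-01  1.526e+00  1.000e-03  1.321e+00 -1.195e+00] [-0.3  0.  -5.7] 0.017707497595829645
dist 0.472 final [-2.67, -11.5, 0.03] [0.001, -0.002, -0.0]
```

Emit:
move_arm:
  commands:
    - [[-0.05,-0.2,0,0,0,0],[-0.14,-0.6,0,0,0,0],[-0.28,-1.2,0,0,0,0],[-0.46,-2,0,0,0,0],[-0.65,-2.8,0,0,0,0],[-0.84,-3.6,0,0,0,0],[-1.02,-4.4,0,0,0,0],[-1.2,-5.2,0,0,0,0],[-1.39,-6,0,0,0,0],[-1.58,-6.8,0,0,0,0],[-1.76,-7.6,0,0,0,0],[-1.95,-8.4,0,0,0,0]]

```text
time: 15.62
position: [0.5098, -0.1241, 0.506]
tool_rot: [0.079, 0.997, -0.0, 0.0]
ft_force: [0.3, -0.1, -5.3]
grip_width: 0.0175
grip_force: 45.0
```

Emit:
move_arm:
  commands:
    - [[-0.2,-0.8,0,0,0,0],[-0.38,-1.6,0,0,0,0],[-0.54,-2.3,0,0,0,0],[-0.64,-2.75,0,0,0,0],[-0.7,-3,0,0,0,0],[-0.72,-3.1,0,0,0,0],[-0.72,-3.1,0.4,0,0,0],[-0.72,-3.1,1,0,0,0],[-0.72,-3.1,1.7,0,0,0],[-0.72,-3.1,2.3,0,0,0],[-0.72,-3.1,2.7,0,0,0],[-0.72,-3.1,2.8,0,0,0]]

```text
time: 17.12
position: [0.5194, -0.248, 0.3924]
tool_rot: [0.078, 0.997, 0.001, -0.001]
ft_force: [-0.4, -0.3, -5.6]
grip_width: 0.017
grip_force: 45.0
```

```bash
python3 - <<'E'
from h import *
from rig import *
o=get_obs();print(o["time"],o["position"].round(4),o["q"].round(3),o["ft_force"].round(1),o["grip_width"])
plan([.519,-.249,.1205],toolR(81),1,o)
# brass + mat now
for n in("scene","side"):
    c=camera(n);W=cloud(c);H=hsv(c);h,s,v=[H[...,i].astype(int) for i in range(3)]
    m=(h>14)&(h<32)&(s>100)&(v>60)&(abs(W[...,0]-.48)<.12)&(abs(W[...,1]-.19)<.15)&(W[...,2]<.1)
    k,L,st,ce=cv2.connectedComponentsWithStats(m.astype(np.uint8))
    for i in range(1,k):
        if st[i,4]>15:P=W[L==i];print(n,ce[i].round(),st[i,4],np.median(P,0).round(3),rect(P))
    np.savez(n+"2.npz",**c)
    m=((v<75)&(abs(W[...,2])<.015)).astype(np.uint8)
    P=np.concatenate([k[:,0] for k in cv2.findContours(m,cv2.RETR_EXTERNAL,cv2.CHAIN_APPROX_NONE)[0] if len(k)>20])
    P=np.array([ray(c,u,w,.004)[:2] for u,w in P]);x=np.array([.518,-.249])
    for t in (.02,.01,.006,.006):
        Q=P[abs(np.hypot(*(P-x).T)-.115)<t];x=least_squares(lambda x:np.hypot(*(Q-x).T)-.115,x,loss="soft_l1",f_scale=.002).x
    print("mat",x.round(4),len(Q),np.histogram(np.degrees(np.arctan2(*(Q-x).T[::-1])),12,(-180,180))[0])
cv2.imwrite("pics/a5.png",np.hstack([cv2.resize(np.load(f"{n}2.npz")["pixels"][y:y+190,x:x+260],None,fx=1.5,fy=1.5) for n,x,y in(("scene",140,130),("side",140,110))]))
E
```

```text
17.125 [ 0.5194 -0.248   0.3924] [-0.64   0.476  1.571  0.     1.097 -2.054] [-0.4 -0.3 -5.6] 0.017034087832330635
dist 0.108 final [-0.0, -0.03, 2.7] [0.002, -0.003, 0.001]
scene [300. 178.] 184 [0.477 0.187 0.032] (array([493.5, 191.2]), array([ 46.7, 172. ]), 74.5)
mat [ 0.514  -0.2533] 100 [ 0  0  3 13 18 20 16 15 14  1  0  0]
side [239. 176.] 155 [0.477 0.185 0.033] (array([480.9, 203.1]), array([60.8, 79.4]), 86.4)
mat [ 0.5232 -0.2477] 105 [15 16 20 17 14  2  0  0  0  0  7 14]
```

View pics/a5.png

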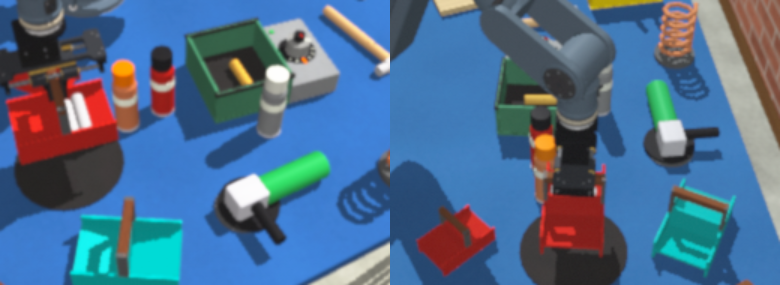

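The view shows the caddy over the mat with both steel tubes in it. One brass tube is visible in the tub at (240,72). I can't see the tub floor near its -y wall from here, so I'll check that later with the wrist camera. Now I'll set the caddy down.

Emit:
move_arm:
  commands:
    - [[0,-0.03,0.5,0,0,0],[0,-0.04,1.1,0,0,0],[0,-0.04,1.7,0,0,0],[0,-0.04,2.15,0,0,0],[0,-0.04,2.45,0,0,0],[0,-0.04,2.58,0,0,0],[0,-0.04,2.64,0,0,0],[0,-0.04,2.68,0,0,0],[0,-0.04,2.7,0,0,0],[0,-0.04,2.7,0,0,0]]

```text
time: 18.48
position: [0.5194, -0.2504, 0.2861]
tool_rot: [0.078, 0.997, -0.0, 0.0]
ft_force: [0.3, -0.6, -5.6]
grip_width: 0.0176
grip_force: 45.0
```

Emit:
move_arm:
  commands:
    - [[0,0,0.02,0,0,0],[0,0,0.04,0,0,0],[0,0,0.05,0,0,0],[0,0,0.05,0,0,0]]

```text
time: 18.98
position: [0.5194, -0.2504, 0.2847]
tool_rot: [0.078, 0.997, -0.0, 0.0]
ft_force: [-2.5, 0.9, 4.7]
grip_width: 0.0173
grip_force: 45.0
```

Contact. I'll release slowly, let it settle, then go up.

Emit:
move_arm:
  commands:
    - [[0,0,-0.02,0,0,0],[0,0,-0.02,0,0,0],[0,0,-0.02,0,0,0],[0,0,-0.02,0,0,0],[0,0,-0.02,0,0,0],[0,0,-0.02,0,0,0],[0,0,-0.02,0,0,0]]
  claw: -1

```text
time: 19.85
position: [0.5194, -0.2504, 0.2846]
tool_rot: [0.078, 0.997, 0.0, -0.0]
ft_force: [-0.6, -0.4, -0.1]
grip_width: 0.0796
grip_force: 0.0
```

Emit:
move_arm:
  commands:
    - [[0,0,-0.3,0,0,0],[0,0,-0.9,0,0,0],[0,0,-1.8,0,0,0],[0,0,-2.8,0,0,0],[0,0,-3.8,0,0,0],[0,0,-4.6,0,0,0],[0,0,-5,0,0,0],[0,0,-5,0,0,0]]

```text
time: 20.85
position: [0.5193, -0.2503, 0.4858]
tool_rot: [0.078, 0.997, -0.001, 0.001]
ft_force: [-0.6, 0.9, 1.0]
grip_width: 0.0873
grip_force: 0.0
```

```bash
python3 - <<'E'
from h import *
from rig import *
o=get_obs();print(o["time"],o["position"].round(4),o["q"].round(3),o["ft_force"].round(1),o["grip_width"])
plan([.50,.30,.320],toolR(81),1,o)
c=camera("wrist");W=cloud(c);H=hsv(c);h,s,v=[H[...,i].astype(int) for i in range(3)]
m=(W[...,2]>.1)&(W[...,2]<.14)&(h<20)&(s>60);P=W[m];P=P[(abs(P[:,:2]-[.516,-.249])<.1).all(1)];print(len(P),rect(P),np.median(P,0))
red=((h<5)|(h>174))&(s>150)&(v>60)&(W[...,2]<.1);P=W[red];P=P[(np.hypot(*(P[:,:2]-[.519,-.25]).T)<.13)];print("caddy",rect(P))
cn=cv2.findContours(((v<75)&(abs(W[...,2])<.02)).astype(np.uint8),cv2.RETR_EXTERNAL,cv2.CHAIN_APPROX_NONE)[0]
P=np.array([ray(c,u,w,.004)[:2] for k in cn if len(k)>40 for u,w in k[:,0]]);x=np.array([.519,-.25])
for t in (.02,.01,.006,.006):
    Q=P[abs(np.hypot(*(P-x).T)-.115)<t];x=least_squares(lambda x:np.hypot(*(Q-x).T)-.115,x,loss="soft_l1",f_scale=.002).x
print("mat",x,len(Q),np.histogram(np.degrees(np.arctan2(*(Q-x).T[::-1])),12,(-180,180))[0])
E
```

```text
20.85 [ 0.5193 -0.2503  0.4858] [-0.643  0.377  1.456  0.     1.306 -2.057] [-0.6  0.9  1. ] 0.08734552972373669
dist 0.551 final [2.63, 13.51, 0.02] [-0.001, 0.002, 0.0]
1930 (array([ 516.9, -250.2]), array([ 17.9, 115.9]), 81.1) [ 0.51528383 -0.25015093  0.12921857]
caddy (array([ 518.6, -250. ]), array([205.4, 120.1]), 81.1)
mat [ 0.51942416 -0.25093898] 466 [42 40 47 30 35 51 38 10 49 41 37 46]
```

The caddy is at (518.6, -250.0) mm and the mat centre at (519.4, -250.9) mm. Now I'll move to view the dial and the tub floor.

Emit:
move_arm:
  commands:
    - [[0.05,0.6,0,0,0,0],[0.15,1.8,0,0,0,0],[0.2,3,0,0,0,0],[0.3,4.3,0,0,0,0],[0.4,5.6,0,0,0,0],[0.5,6.9,0,0,0,0],[0.55,8.2,0,0,0,0],[0.6,9.5,0,0,0,0],[0.7,10.8,0,0,0,0],[0.8,12,0,0,0,0],[0.85,13,0,0,0,0],[0.9,13.7,0,0,0,0]]

```text
time: 22.4
position: [0.5679, 0.2996, 0.4826]
tool_rot: [0.077, 0.997, -0.0, -0.002]
ft_force: [1.6, 0.8, 0.4]
grip_width: 0.0869
grip_force: 0.0
```

Emit:
move_arm:
  commands:
    - [[0,0,0,0,0,0],[0,0,0,0,0,0],[0,0,0,0,0,0]]

```text
time: 22.78
position: [0.5692, 0.2957, 0.4842]
tool_rot: [0.079, 0.997, -0.0, -0.001]
ft_force: [-0.4, -0.8, -0.3]
grip_width: 0.0867
grip_force: 0.0
```

```bash
python3 - <<'E'
from h import *
from rig import *
o=get_obs();print(o["time"],o["position"].round(4),o["q"].round(3))
c=camera("wrist");np.savez("w3.npz",**c)
W=cloud(c);u=project(c,[[.503,.324,.093]]);print(u)
x,y=u[0].astype(int);x=min(max(x,100),412);y=min(max(y,80),300)
cv2.imwrite("pics/w3.png",np.hstack([cv2.resize(c["pixels"],None,fx=.7,fy=.7)[:260],cv2.resize(c["pixels"][y-65:y+65,x-70:x+70],(280,260),interpolation=cv2.INTER_CUBIC)]))
E
```

```text
22.775 [0.5692 0.2957 0.4842] [ 0.305  0.478  1.291 -0.     1.374 -1.108]
[[271.68603684  99.88583525]]
```

View pics/w3.png

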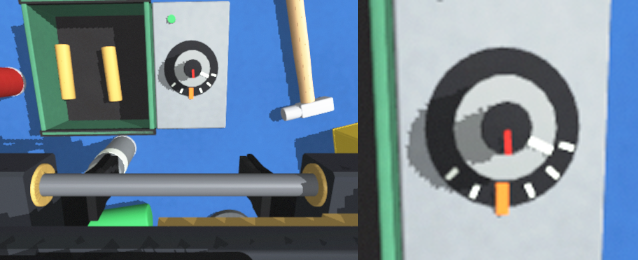

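Both brass tubes are in the tub, at (65,72) and (110,74). On the dial, the orange mark is at the bottom, the red inner pointer almost at it, and the white ring pointer at lower right, crop (540,143). Next I'll measure these angles.

```bash
cat >> h.py <<'E'
def dial(c,ax=(.503,.324)):
    W=cloud(c);H=hsv(c);h,s,v=[H[...,i].astype(int) for i in range(3)];z=W[...,2]
    near=np.hypot(W[...,0]-ax[0],W[...,1]-ax[1])<.055
    out={}
    for n,lo,hi,zz in(("knob",.105,.125,.113),("ringtop",.085,.101,.093)):
        m=near&(z>lo)&(z<hi);vv,uu=np.nonzero(m);P=np.array([ray(c,a,b,zz)[:2] for a,b in zip(uu,vv)])
        if len(P)<20: continue
        (cx,cy),r=cv2.minEnclosingCircle((P*1000).astype(np.float32));out[n]=(round(cx,1),round(cy,1),round(r,1),len(P))
    def pt(m,zz):
        k,L,st,ce=cv2.connectedComponentsWithStats((m&near).astype(np.uint8))
        return [(st[i,4],ce[i].round(1),ray(c,*ce[i],zz)[:2]) for i in range(1,k) if st[i,4]>8]
    out["orange"]=pt((h>8)&(h<22)&(s>150)&(z<.085),.06)
    out["red"]=pt(((h<6)|(h>174))&(s>120)&(z>.09),.113)
    out["white"]=pt((v>215)&(s<40)&(z>.083)&(z<.103),.093)
    return out
E
python3 - <<'E'
from h import *
c=dict(np.load("w3.npz"));d=dial(c)
for k in("knob","ringtop"):print(k,d.get(k))
a=np.array(d["ringtop"][:2])/1000
for k in("orange","red","white"):
    for n,uv,p in d[k]:print(k,n,uv,p.round(4),np.degrees(np.arctan2(*(p-a)[::-1])).round(1),np.linalg.norm(p-a).round(4))
W=cloud(c);g=hsv(c);P=W[(g[...,0]>60)&(g[...,0]<85)&(g[...,1]>80)&(W[...,2]>.085)&(W[...,2]<.105)];print("rim",rect(P))
m=(abs(W[...,2]-.06)<.006)&(g[...,1]<60)&(abs(W[...,1]-.33)<.1)&(abs(W[...,0]-.5)<.12);print("deck",rect(W[m]),np.nanmedian(W[m],0))
E
```

```text
knob (501.8, 325.9, 12.8, 534)
ringtop (502.0, 326.1, 27.0, 1586)
orange 107 [272.8 132.2] [0.5394 0.3215] -6.9 0.0377
red 48 [275.5 104.5] [0.5079 0.3262] 0.8 0.0059
white 975 [279.1  94.7] [0.4991 0.3324] 114.8 0.007
rim (array([481.9, 178.2]), array([180. , 194.2]), 81.4)
deck (array([501.2, 326.6]), array([119.7, 199.1]), 81.8) [0.48458263 0.32799018 0.06051915]
```

```bash
sed -i 's/(v>215)&(s<40)/(v>TV)\&(s<40)/; s/^TS=-1/TS=-1;TV=235/' h.py; python3 - <<'E'
import h;from h import *
c=dict(np.load("w3.npz"));W=cloud(c);a=np.array([.502,.326])
near=np.hypot(W[...,0]-a[0],W[...,1]-a[1])<.028
vv=hsv(c)[...,2][near&(abs(W[...,2]-.093)<.008)];print(np.percentile(vv,[5,25,50,75,90,95,99]))
for t in(225,235,245):
    h.TV=t
    for n,uv,p in h.dial(c)["white"]:print(t,n,uv,p.round(4),np.degrees(np.arctan2(*(p-a)[::-1])).round(1),np.linalg.norm(p-a).round(4))
from rig import *
o=get_obs();plan([.502,.326,.17],toolR(24),1,o)
E
```

```text
[126.   158.   218.   220.   221.   222.75 255.  ]
225 67 [291.5 106.1] [0.5125 0.3437] 59.2 0.0206
235 64 [291.7 106.1] [0.5125 0.3438] 59.4 0.0207
245 55 [291.8 106.3] [0.5127 0.3439] 59.1 0.0209
dist 0.168 final [1.78, 0.49, 3.76] [-0.001, -0.0, 0.994]
```

Emit:
move_arm:
  commands:
    - [[0.2,0.05,0.2,0,0,0.08],[0.5,0.15,0.6,0,0,0.22],[0.8,0.25,1.2,0,0,0.38],[1.1,0.35,1.9,0,0,0.54],[1.4,0.42,2.6,0,0,0.7],[1.6,0.46,3.2,0,0,0.84],[1.75,0.49,3.6,0,0,0.93],[1.78,0.49,3.76,0,0,0.96],[1.78,0.49,3.76,0,0,0.96],[1.78,0.49,3.76,0,0,0.96]]

```text
time: 24.08
position: [0.5028, 0.3268, 0.3352]
tool_rot: [0.53, 0.848, 0.001, 0.001]
ft_force: [0.8, -0.8, 0.2]
grip_width: 0.0869
grip_force: 0.0
```

```bash
python3 - <<'E'
from h import *
from rig import *
o=get_obs();print(o["time"],o["position"].round(4),o["q"].round(3))
plan([.502,.326,.084],toolR(26),1,o)
c=camera("wrist");W=cloud(c);cv2.imwrite("pics/w4.png",c["pixels"]);np.savez("w4.npz",**c)
d=dial(c);print({k:d.get(k) for k in("knob","ringtop")})
E
```

```text
24.075 [0.5028 0.3268 0.3352] [ 0.39   0.579  1.564 -0.     0.996 -0.064]
dist 0.087 final [-0.01, -0.03, 2.18] [0.002, 0.0, 0.0]
{'knob': (501.1, 327.8, 13.5, 1325), 'ringtop': (500.7, 327.0, 27.5, 3390)}
```

Emit:
move_arm:
  commands:
    - [[0,-0.03,0.3,0,0,0],[0,-0.03,0.8,0,0,0],[0,-0.03,1.3,0,0,0],[0,-0.03,1.7,0,0,0],[0,-0.03,2,0,0,0],[0,-0.03,2.15,0,0,0],[0,-0.03,2.15,0,0,0],[0,-0.03,2.15,0,0,0]]

```text
time: 25.12
position: [0.5013, 0.3266, 0.2488]
tool_rot: [0.53, 0.848, 0.0, 0.0]
ft_force: [-0.1, -0.9, 0.4]
grip_width: 0.087
grip_force: 0.0
```

Emit:
move_arm:
  commands:
    - [[0,0,0,0,0,0],[0,0,0,0,0,0],[0,0,0,0,0,0],[0,0,0,0,0,0],[0,0,0,0,0,0],[0,0,0,0,0,0],[0,0,0,0,0,0]]
  claw: 1
  squeeze: 15

```text
time: 26.0
position: [0.501, 0.3265, 0.2483]
tool_rot: [0.53, 0.848, 0.0, 0.0]
ft_force: [0.4, 0.5, 0.5]
grip_width: 0.0534
grip_force: 15.0
```

Emit:
move_arm:
  commands:
    - [[0,0,0,0,0,0.06],[0,0,0,0,0,0.18],[0,0,0,0,0,0.31],[0,0,0,0,0,0.44],[0,0,0,0,0,0.57],[0,0,0,0,0,0.7],[0,0,0,0,0,0.83],[0,0,0,0,0,0.96],[0,0,0,0,0,1.07],[0,0,0,0,0,1.14],[0,0,0,0,0,1.16],[0,0,0,0,0,1.16]]

```text
time: 27.5
position: [0.5011, 0.3265, 0.2483]
tool_rot: [0.908, 0.419, 0.0, 0.0]
ft_force: [1.4, -0.2, 0.9]
grip_width: 0.0537
grip_force: 15.0
```

Emit:
move_arm:
  commands:
    - [[0,0,0,0,0,0],[0,0,0,0,0,0]]

```text
time: 27.75
position: [0.5011, 0.3265, 0.2483]
tool_rot: [0.908, 0.419, 0.0, 0.0]
ft_force: [-0.4, -0.2, 0.6]
grip_width: 0.0535
grip_force: 15.0
```

```bash
python3 - <<'E'
from h import *
from rig import *
o=get_obs();print(o["time"],o["position"].round(4),o["tool_rot"].round(3),o["ft_force"].round(1),o["moment"].round(2))
R=Rn.from_quat(o["tool_rot"]).as_matrix();print(np.degrees(np.arctan2(R[1,1],R[0,1])))
a=np.array([.502,.326])
for n in("wrist","scene","side"):
    c=camera(n);d=dial(c,a);np.savez(f"d_{n}.npz",**c)
    for k in("orange","red","white"):
        for m,uv,p in d[k]:print(n,k,m,uv,p.round(4),np.degrees(np.arctan2(*(p-a)[::-1])).round(1),np.linalg.norm(p-a).round(4))
E
```

```text
27.75 [0.5011 0.3265 0.2483] [0.908 0.419 0.    0.   ] [-0.4 -0.2  0.6] [-0.15  0.02 -0.  ]
-40.43228699410529
wrist orange 559 [320.3 199. ] [0.5399 0.3203] -8.5 0.0383
wrist red 159 [263.6 284.2] [0.5052 0.3262] 3.0 0.0032
wrist white 225 [299.5 241.6] [0.5227 0.3226] -9.3 0.021
scene orange 14 [342.2 169.4] [0.5354 0.3228] -5.5 0.0335
```

Emit:
move_arm:
  commands:
    - [[0,0,0,0,0,0],[0,0,0,0,0,0],[0,0,0,0,0,0],[0,0,0,0,0,0],[0,0,0,0,0,0],[0,0,0,0,0,0]]
  claw: -1

```text
time: 28.65
position: [0.501, 0.3265, 0.2483]
tool_rot: [0.908, 0.419, -0.0, -0.0]
ft_force: [-0.5, 0.5, -0.4]
grip_width: 0.0866
grip_force: 0.0
```

Emit:
move_arm:
  commands:
    - [[0,0,-0.3,0,0,0],[0,0,-0.9,0,0,0],[0,0,-1.8,0,0,0],[0,0,-2.8,0,0,0],[-0.5,0,-3.8,0,0,0],[-1,0,-4.6,0,0,0],[-1.5,0,-5.2,0,0,0],[-1.8,0,-5.6,0,0,0],[-1.8,0,-5.6,0,0,0],[-1.8,0,-5.6,0,0,0]]

```text
time: 29.9
position: [0.4545, 0.2718, 0.4716]
tool_rot: [0.908, 0.419, -0.0, -0.0]
ft_force: [0.1, 0.4, -0.5]
grip_width: 0.0871
grip_force: 0.0
```

```bash
python3 - <<'E'
from h import *
from rig import *
o=get_obs();print(o["time"],o["position"].round(4),o["q"].round(3),o["ft_force"].round(1))
a=np.array([.502,.326])
c=camera("wrist");d=dial(c,a);np.savez("w5.npz",**c);print(d.get("knob"),d.get("ringtop"));a=np.array(d["ringtop"][:2])/1000
for k in("orange","red","white"):
    for m,uv,p in d[k]:print(k,m,uv,p.round(4),np.degrees(np.arctan2(*(p-a)[::-1])).round(1),np.linalg.norm(p-a).round(4))
x,y=project(c,[[.502,.326,.093]])[0].astype(int);print(x,y);x=min(max(x,70),442);y=min(max(y,65),319)
cv2.imwrite("pics/w5.png",np.hstack([cv2.resize(c["pixels"],None,fx=.7,fy=.7)[:260],cv2.resize(c["pixels"][y-65:y+65,x-70:x+70],(280,260),interpolation=cv2.INTER_CUBIC)]))
for n,xy in(("scene",(.519,-.25)),("side",(.519,-.25))):
    c=camera(n);W=cloud(c);cv2.imwrite(f"pics/f_{n}.png",c["pixels"]);g=W[...,2];T=[]
    for t in((.472,-.01),(.475,-.0985),(.632,.168)):
        P=W[(g>.155)&(g<.185)&(np.hypot(W[...,0]-t[0],W[...,1]-t[1])<.06)];T.append(rect(P)[0])
    print(n,T)
E
```

```text
29.9 [0.4545 0.2718 0.4716] [0.328 0.322 1.586 0.    1.235 1.034] [ 0.1  0.4 -0.5]
(500.8, 326.7, 12.8, 569) (500.8, 326.6, 26.9, 1700)
orange 113 [285.5  78. ] [0.5399 0.3211] -8.0 0.0394
red 52 [260.9  93.1] [0.5079 0.3261] -3.7 0.0071
white 64 [272.6  86.8] [0.5212 0.3232] -9.3 0.0207
256 97
scene [array([473.6, -10.5]), array([475.3, -98.3]), array([633. , 170.9])]
side [array([468.2, -12.5]), array([471.9, -99.3]), array([629. , 168.5])]
```

View pics/w5.png

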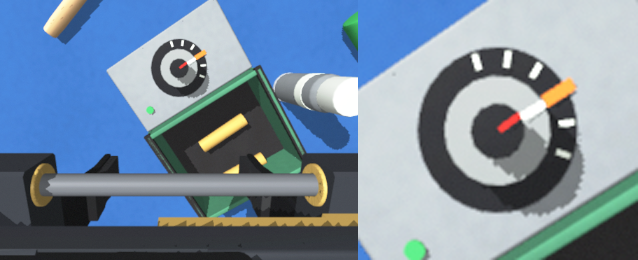

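View pics/f_scene.png

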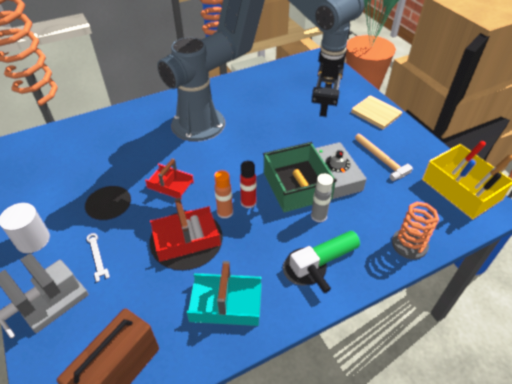

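The white pointer lines up with the orange mark, at about (535,110)–(560,95) in the crop, within about 1°. The red pointer hasn't moved. In the scene view the caddy is back on its mat with the steel tubes in it, and the cans and tools are where they were.

```bash
python3 -c "
from rig import *
print(hand_in())"
```

```text
the job is handed in; nothing more can be done
None
```

The job is done and handed in at about 30 s of the 72 s allowed: both brass tubes are in the tub, the caddy is back on the middle of the mat with its steel tubes, and the outer ring's pointer is within about 1° of the orange mark, with the inner knob, cans and tools not visibly moved.

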